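Show where the stray binder belongs

TASK

Ring the desk bell with a light press of the fingertips, then point out the stray binder: of the two black binders lying flat on the table, the thick one like those in the rack, not the slim one. With the hand pointing straight down, hold the fingertips two to five centimetres above the middle of its cover for two seconds without touching it; then show where it belongs by pointing down in the same way at the rack's empty slot (only a low wooden block lies in it), fingertips two to five centimetres above the tops of the row, over the middle of the slot, and finish still pointing there. Touch nothing but the bell, and do not point at the slim binder on the way.

Things in the scene. Friction and masses are not known exactly. Their poses are not given: they have to be found in the camera images.
- bell: Steel desk bell, fixed to the table: black base disc 84 mm across, steel dome, and a round steel plunger 22 mm across standing up in the middle. Origin: centre of its underside, on the table.
- bell_top (a point): Centre of the top of the bell's plunger, 65 mm above the table when up; moves down with it.
- bell_plunger (a joint): Travel of the bell's plunger in m: 0 is up, 0.006 is fully down, where it rings (0.004 is enough). A spring returns it; starts to move at about 1.5 N, fully down at about 4.5 N, after that it is a rigid stop.
- thick_binder: The stray binder: black ring binder lying flat and loose on the table, 130 mm (x) by 165 mm (y), 42 mm thick, its spine with a paper label on the -x side, white pages showing on the other three edges. Origin: centre of its underside, z up; the middle of its cover is 42 mm above the origin.
- slim_binder: Slim black ring binder lying flat and loose on the table, 130 mm (x) by 165 mm (y), only 16 mm thick. Not the one wanted. Origin: centre of its underside, z up.
- rack: Grey steel book rack, fixed to the table: base plate 150 mm (x) by 253 mm (y), 8 mm thick, with six upright dividers 90 mm tall that make five slots side by side along y at 50 mm pitch. Four hold binders, one is empty but for a low wooden block. Origin: centre of the underside of the base plate; slot centres at y = -100, -50, 0, 50, 100 mm.
- place_block: Low plain wooden block, 110 mm (x) by 40 mm (y), 25 mm high, lying loose on the floor of the rack's empty slot, in its middle. Origin: centre of its underside, 8 mm above the table, z up, y across the slot. The tops of the binders in the row are 165 mm above this origin.
- row_binder0: One of four alike black ring binders standing loose in the rack, 130 mm deep (x), 42 mm thick (y), 165 mm tall, label on the spine (-x). Origin: centre of its underside, on the rack's base plate, 8 mm above the table.
- row_binder1: One of four alike black ring binders standing loose in the rack, 130 mm deep (x), 42 mm thick (y), 165 mm tall, label on the spine (-x). Origin: centre of its underside, on the rack's base plate, 8 mm above the table.
- row_binder2: One of four alike black ring binders standing loose in the rack, 130 mm deep (x), 42 mm thick (y), 165 mm tall, label on the spine (-x). Origin: centre of its underside, on the rack's base plate, 8 mm above the table.
- row_binder3: One of four alike black ring binders standing loose in the rack, 130 mm deep (x), 42 mm thick (y), 165 mm tall, label on the spine (-x). Origin: centre of its underside, on the rack's base plate, 8 mm above the table.
- tape_roll: Bystander: cardboard-coloured roll of parcel tape lying flat, 96 mm across, 48 mm high. Origin: centre of its underside.
- punch: Bystander: steel two-hole paper punch, 60 mm (x) by 110 mm (y), 60 mm high. Origin: centre of its underside.

How it is judged (in metres and radians):
On the way, in this order (a step that is already met when the one before it is completed fails the run):
1. the bell's plunger is pressed down at least 4 mm by the fingers (value of joint bell_plunger above 0.004 m and contact force between the fingers and bell above 0.5 N), for 0.02 s.
2. the tool points down within 25 degrees, the tool point over the middle of the thick lying binder (within 40 mm each way) and 8 to 93 mm above its cover, for 1.5 s (x of the grasp point in the frame of thick_binder between -0.04 and 0.04 m and y of the grasp point in the frame of thick_binder between -0.04 and 0.04 m and z of the grasp point in the frame of thick_binder between 0.05 and 0.135 m and angle between the grasp point's own z axis and vertical above 2.7 rad), for 1.5 s.
3. the tool points down within 25 degrees, the tool point over the middle of the empty slot (20 mm across it, 40 mm along it) and 5 to 90 mm above the tops of the row, for 1.5 s (x of the grasp point in the frame of place_block between -0.04 and 0.04 m and y of the grasp point in the frame of place_block between -0.02 and 0.02 m and z of the grasp point in the frame of place_block between 0.17 and 0.255 m and angle between the grasp point's own z axis and vertical above 2.7 rad), for 1.5 s.
At the end, for the whole second after the job is handed in: The tool still points down (within 25 degrees) over the middle of the empty slot, the tool point within 20 mm across it and 40 mm along it and 5 to 90 mm above the tops of the row; the bell's plunger is up again; every loose thing is at rest within 10 mm of where it began (all of step 3 and value of joint bell_plunger below 0.002 m and distance of each of row_binder0, row_binder1, row_binder2, row_binder3, place_block, thick_binder, slim_binder, tape_roll, punch from where it was at the start of the episode below 0.01 m and linear speed of each of row_binder0, row_binder1, row_binder2, row_binder3, place_block, thick_binder, slim_binder, tape_roll, punch below 0.02 m/s); the robot touches nothing.
It fails at once if the robot touches a binder, the wooden block, the rack, the tape roll or the punch (contact force between any of the fingers, the arm and row_binder0 above 0.3 N or contact force between any of the fingers, the arm and row_binder1 above 0.3 N or contact force between any of the fingers, the arm and row_binder2 above 0.3 N or contact force between any of the fingers, the arm and row_binder3 above 0.3 N or contact force between any of the fingers, the arm and place_block above 0.3 N or contact force between any of the fingers, the arm and thick_binder above 0.3 N or contact force between any of the fingers, the arm and slim_binder above 0.3 N or contact force between any of the fingers, the arm and tape_roll above 0.3 N or contact force between any of the fingers, the arm and punch above 0.3 N or contact force between any of the fingers, the arm and rack above 0.3 N).
It fails at once if a loose thing is shifted, lifted or knocked by more than 10 mm (distance of any of row_binder0, row_binder1, row_binder2, row_binder3, place_block, thick_binder, slim_binder, tape_roll, punch from where it was at the start of the episode above 0.01 m).
It fails at once if the bell is hit hard, over 40 N (contact force between anything else and bell above 40 N).
It fails at once if the robot points at the slim binder: tool point within 40 mm each way of its middle and less than 80 mm above its cover (x of the grasp point in the frame of slim_binder between -0.04 and 0.04 m and y of the grasp point in the frame of slim_binder between -0.04 and 0.04 m and z of the grasp point in the frame of slim_binder between 0 and 0.096 m).
It also fails if it takes over 58 s, if anything falls off the work surface, if the arm or the gripper's body presses on something with over 40 N, if the wrist force passes 120 N, or if a joint passes its speed limit or range.

ROBOT

A 6-joint arm with a two-finger parallel gripper is mounted at the origin on the work surface. World frame = base frame: x ahead of the robot, y to its left, z up, the work surface at z = 0. Lengths are in m, angles in degrees, forces in N, time in s.
With the tool pointing down it reaches from about 0.35 to 0.875 m from the base axis. Payload 4.2 kg.
Tool frame: the origin (TCP) lies between the finger pads, 19 mm behind the fingertips; this is the grasp point; z points along the fingers, y is the line along which they close (so a half turn about z gives the same grasp; the last joint's range is limited). The gripper opens to 87 mm and grips with 3 to 60 N. Pads are 19 mm wide; open, the fingers measure 117 mm over their backs; the gripper's body (75 mm by 190 mm) begins 51 mm behind the grasp point.
Start: joints at [79.962, 22.042, 0.453, 0, -68.411, -14.817], TCP at [0.263, 0.567, 0.241] pointing down, gripper open.
Joint ranges: [-179.83, 179.83], [-69.29, 118.12], [-61.27, 80.66], [-181.25, 117.63], [-171.15, -9.14], [-177.46, 177.46]. Speed limits (degrees/s): [159.86, 159.86, 180, 180, 180, 180].

INTERFACE

Orientations are given as a 3x3 rotation matrix whose columns are the frame's x, y, z axes.
In Python, from station import * gives the robot as it stands.
- The arm moves only by the tool move_arm, never from a script. Its argument "targets" is text: rows parted by semicolons, each of 4 numbers parted by spaces: the shift along the world's x, y, z in units of 25 mm (1.0 is 25 mm), then the turn about the world's z in units of 5 degrees (1.0 is 5 degrees). In form: tx ty tz spin; .... A call has 1 to 10 rows; each row shifts and turns the commanded pose from where the row before left it; what a row does not reach is not made up. A row lasts 1/12 s, in which the tool goes at most 41.7 mm and 7.16 degrees, less where a joint would pass 70% of its speed; a pose out of reach is approached as far as the arm can. A call is refused whole if a number of a shift passes 1 or a number of a turn 1, either way. A call with a gripper value outside its range is refused whole. "gripper" is the finger opening in mm, from 0 to 87, set as the call begins (left out, the last holds). The fingers move at their own pace and stop on an object; the grip force is fixed at half the most. Time passes only in rows, so rows that do not move let the fingers close. It gives the time, the measured TCP pose, the force, the opening and the grip force at its end, in the units of the state.
- sense(): the state, without advancing time (a new reading comes with each control period).
- capture(name): name is "side" or "top" or "wrist"; returns a dict with "image" (420x560x3 uint8, blue, green, red), "fx", "fy", "cx", "cy" (pixels), "world_from_camera" (4x4, takes a point from camera to world coordinates); the wrist camera has in their place "hand_eye" (4x4, takes a point from camera to tool coordinates, whose origin is the TCP and whose axes are the flange's). Camera axes: x right, y up, looking along -z (the intrinsics and any distortion apply to the point x, -y, -z); pixel columns grow to the right and rows downward; lengths in m; the calibration is good to about 2 mm. A picture is of the moment at which its call begins: read the wrist's pose just before it. There is no depth.
- finish_job(): hands the job in; it is judged then, once.
The state is a dict: "time_s": time; "joints": joint angles; "joint_velocities": joint speeds; "effort": joint torques, N m; "tcp_pos": TCP position; "ee_rot": TCP orientation; "wrist_force": force on the tool from outside, world axes, zero at the start; "moment": the same for the moment, N m; "gripper_width": opening from 0.0 (shut) to 1.0 (fully open); "gripper_force": force on a finger pad.
Only numpy, scipy, OpenCV 4.12 (cv2) and the standard library are available. Lean on these libraries where they do the work, as an engineer would, in place of code of your own. Each camera call takes 0.05 s, during which the arm holds its last target. There are 200 camera calls.

## Working session

There is one attempt and no reset: what is moved stays moved. The work goes in short steps, Python scripts to look and compute and a tool call to move; the robot and the scene stay as the last step left them, time stands still between calls to the robot, and variables do not carry over. Pictures are saved under pics/ and viewed, at most 10 in all, crops included, and the job is handed in when it is done.

Besides the shell and the picture viewer there is one more tool, called after "Request:" as name(argument=value, ...) on one line, values as JSON. move_arm: Moves the arm, as the interface text tells. Its arguments: {"type":"object","properties":{"targets":{"type":"string"},"gripper":{"type":"number"}},"required":["targets"]}

```bash
mkdir -p pics; python3 - <<'E'
from station import *
import cv2,json,numpy as np
s=sense();print(s["time_s"],s["tcp_pos"],np.round(s["ee_rot"],3).tolist(),s["gripper_width"])
C={}
for n in("side","top"):
    c=capture(n);cv2.imwrite(f"pics/{n}.png",c["image"])
    C[n]={k:np.asarray(v).tolist() for k,v in c.items() if k!="image"};print(n,C[n])
json.dump(C,open("cal.json","w"))
E
```

```text
0.0 [0.26243841 0.56659496 0.2401374 ] [[0.907, -0.421, -0.001], [-0.421, -0.907, -0.002], [0.0, 0.002, -1.0]] 0.9968647070552105
side {'fx': 496.11556513739595, 'fy': 496.11556513739595, 'cx': 283.22066893479996, 'cy': 209.17290069765934, 'world_from_camera': [[0.9906985181038042, -0.13036200062554554, 0.039015317758937886, 0.600618568580926], [0.13607315853365673, 0.947539032165209, -0.2892298014556818, -0.40273353997173156], [0.000736039129369901, 0.2918484732122545, 0.9564642841894703, 1.3143793704553957], [0.0, 0.0, 0.0, 1.0]]}
top {'fx': 541.9660622279898, 'fy': 541.9660622279898, 'cx': 286.98787237447067, 'cy': 204.22163495424945, 'world_from_camera': [[0.003537970351270304, 0.9951936377186205, -0.09786269059336504, 0.3918043512565854], [-0.9999298100226628, 0.004627351116462147, 0.010907000031472637, -0.01267063953692315], [0.011307422068495538, 0.09781723297059745, 0.9951401565307977, 1.298872634973463], [0.0, 0.0, 0.0, 1.0]]}
```

View pics/top.png

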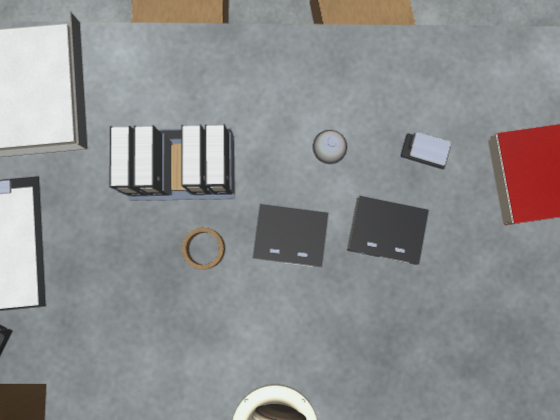

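View pics/side.png

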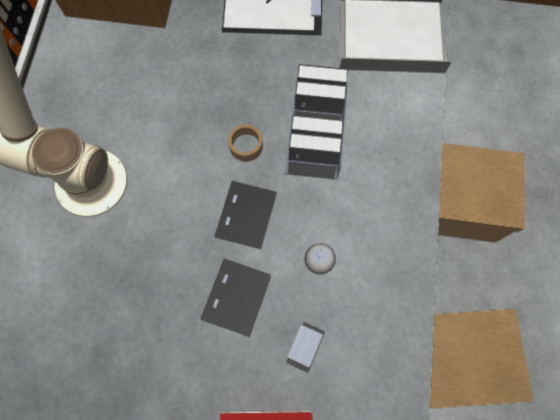

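The top view shows the rack at about (180,160), with its empty slot and wooden block at about (177,165). The bell is at (330,146), the punch at (428,150) and the tape roll at (203,248). The two flat binders are at about (290,235) and (388,230). The side view shows the same things, with the binders at (246,214) and (236,297). I'll enlarge both views to measure.

```bash
python3 - <<'E'
import cv2
t=cv2.imread("pics/top.png");s=cv2.imread("pics/side.png")
cv2.imwrite("pics/t1.png",cv2.resize(t[120:270,240:440],None,fx=4,fy=4,interpolation=cv2.INTER_CUBIC))
cv2.imwrite("pics/s1.png",cv2.resize(s[170:350,190:350],None,fx=3.333334,fy=3.333334,interpolation=cv2.INTER_CUBIC))
a=cv2.resize(t[115:215,100:240],None,fx=5,fy=5,interpolation=cv2.INTER_CUBIC)
cv2.imwrite("pics/t2.png",a)
cv2.imwrite("pics/s2.png",cv2.resize(s[60:185,280:355],None,fx=4.8,fy=4.8,interpolation=cv2.INTER_CUBIC))
E
```

```text
(no output)
```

View pics/t1.png

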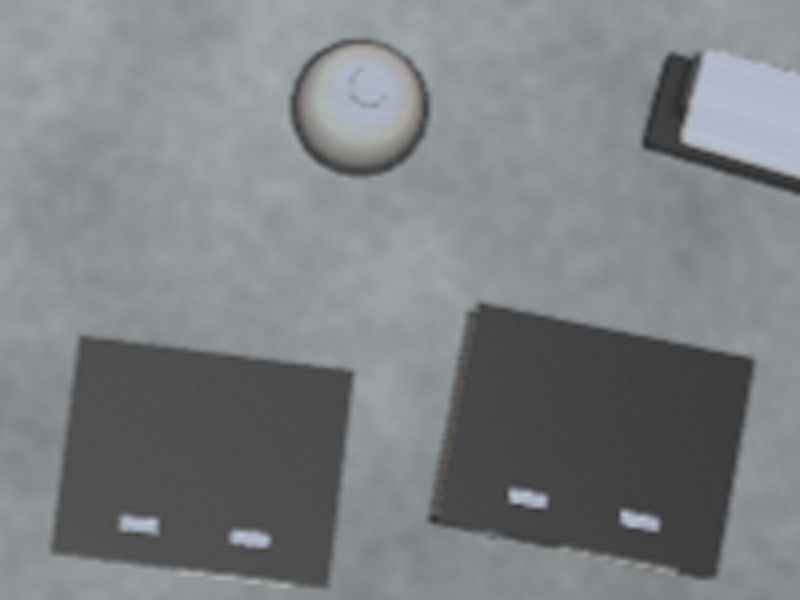

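View pics/s1.png

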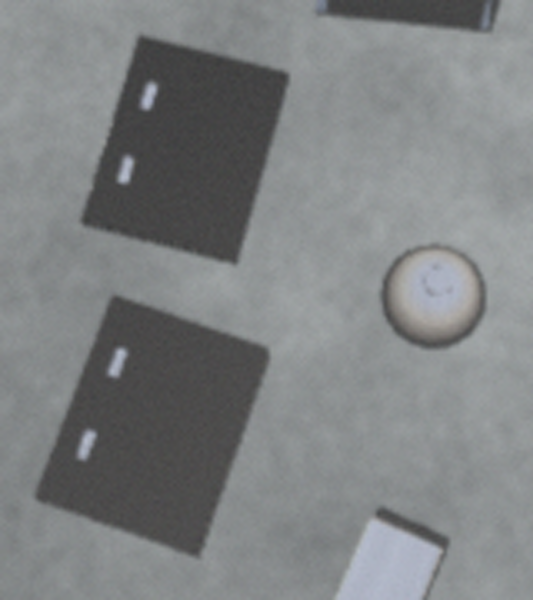

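View pics/t2.png

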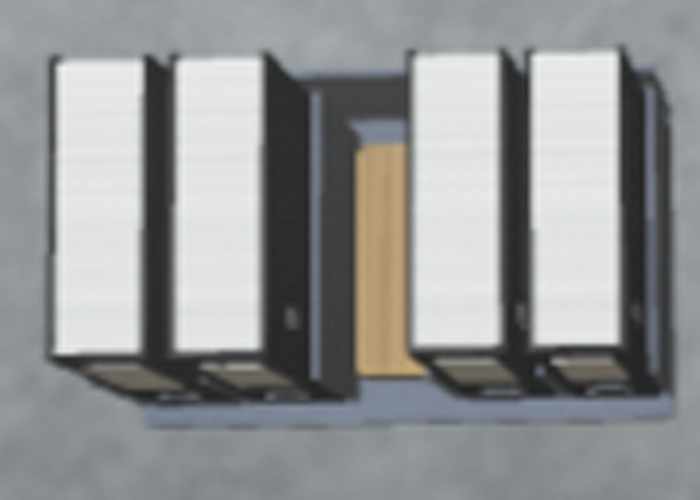

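View pics/s2.png

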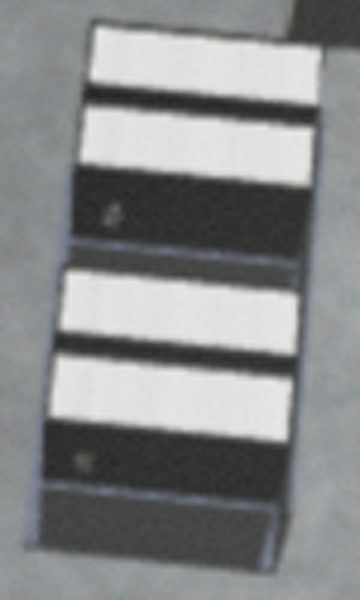

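The right-hand flat binder, at (388,230) in the top view, shows a page edge along its left side, so it looks like the thick one. The rack's empty slot is the middle of the five. I'll triangulate the corners read from the crops.

```bash
python3 - <<'E'
import json,numpy as np,cv2
C=json.load(open("cal.json"))
def P(c):
    M=np.linalg.inv(np.array(c["world_from_camera"]));M=np.diag([1,-1,-1,1])@M
    return np.array([[c["fx"],0,c["cx"]],[0,c["fy"],c["cy"]],[0,0,1]])@M[:3]
Pt,Ps=P(C["top"]),P(C["side"])
def tri(n,t,to,tk,s,so,sk):
    t=np.array(t,float)/tk+to; s=np.array(s,float)/sk+so
    X=cv2.triangulatePoints(Pt,Ps,t.T,s.T);X=(X[:3]/X[3]).T
    print(n,"\n",np.round(X,4).tolist(),"\n mean",np.round(X.mean(0),4))
a=dict(to=[240,120],tk=4,so=[190,170],sk=10/3)
tri("leftflat",[(80,337),(353,370),(328,586),(52,552)],s=[(288,73),(237,263),(82,222),(140,37)],**a)
tri("rightflat",[(478,303),(755,358),(716,578),(440,518)],s=[(268,350),(200,556),(37,497),(113,297)],**a)
tri("labels",[(139,524),(250,539),(528,498),(640,520)],s=[(149,96),(125,170),(117,362),(87,445)],**a)
tri("bell",[(366,86)],s=[(436,281)],**a)
tri("row",[(52,352),(57,57),(142,352),(145,57),(532,48),(620,48),(532,345),(618,345)],to=[100,115],tk=5,
 s=[(92,28),(322,45),(87,85),(320,105),(293,378),(288,440),(55,355),(50,418)],so=[280,60],sk=4.8)
E
```

```text
leftflat 
 [[0.5199, 0.0385, 0.0078], [0.5014, -0.1256, 0.0], [0.372, -0.1099, 0.005], [0.3918, 0.0542, 0.0054]] 
 mean [ 0.4463 -0.0357  0.0046]
rightflat 
 [[0.5384, -0.197, 0.0308], [0.5081, -0.359, 0.0318], [0.3792, -0.3329, 0.0338], [0.412, -0.173, 0.0352]] 
 mean [ 0.4594 -0.2655  0.0329]
labels 
 [[0.4085, 0.0026, 0.0089], [0.3998, -0.0633, 0.01], [0.424, -0.2236, 0.0389], [0.4116, -0.2891, 0.0365]] 
 mean [ 0.411  -0.1434  0.0236]
bell 
 [[0.6618, -0.1296, 0.0556]] 
 mean [ 0.6618 -0.1296  0.0556]
row 
 [[0.5416, 0.347, 0.1621], [0.6673, 0.3473, 0.1705], [0.5424, 0.3093, 0.1637], [0.6693, 0.3118, 0.1665], [0.6724, 0.1468, 0.1695], [0.6725, 0.1095, 0.1725], [0.5463, 0.1454, 0.164], [0.5475, 0.1098, 0.1613]] 
 mean [0.6074 0.2284 0.1663]
```

Thick binder: the right-hand one, middle at about (0.459, -0.266), cover at 33 mm measured against 5 mm for the other. Bell top is at about (0.662, -0.130) and the slot at (0.607, 0.228). Measured heights read about 8 mm low throughout. I'll close the fingers, rise and travel to the bell.

Request:
move_arm(targets="0 0 0.5 0; 0 0 1 0; 0 -0.5 0.5 0; 0.3 -1 0 0; 0.6 -1 0 0; 0.6 -1 0 0; 0.6 -1 0 0; 0.6 -1 0 0; 0.6 -1 0 0; 0.6 -1 0 0", gripper=0)

```text
time_s: 0.93
tcp_pos: [0.3604, 0.3781, 0.2909]
ee_rot: [[0.907, -0.42, -0.001], [-0.42, -0.907, -0.001], [-0.0, 0.001, -1.0]]
wrist_force: [-0.1, 0.4, 0.7]
gripper_width: 0.323
gripper_force: 0.0
```

Request:
move_arm(targets="0.6 -1 0 0; 0.6 -1 0 0; 0.6 -1 0 0; 0.6 -1 0 0; 0.6 -1 0 0; 0.6 -1 0 0; 0.6 -1 0 0; 0.6 -1 0 0; 0.6 -1 0 0; 0.6 -1 0 0")

```text
time_s: 1.77
tcp_pos: [0.5104, 0.1282, 0.2909]
ee_rot: [[0.907, -0.42, -0.001], [-0.42, -0.907, -0.0], [-0.001, 0.0, -1.0]]
wrist_force: [0.6, 0.7, -0.4]
gripper_width: 0.002
gripper_force: 0.0
```

Request:
move_arm(targets="0.6 -1 0 0; 0.6 -1 0 0; 0.6 -1 0 0; 0.6 -1 0 0; 0.6 -1 0 0; 0.6 -1 0 0; 0.6 -1 0 0; 0.5 -1 0 0; 0 0 0 0; 0 0 0 0")

```text
time_s: 2.6
tcp_pos: [0.6276, -0.0716, 0.2899]
ee_rot: [[0.906, -0.423, -0.002], [-0.423, -0.906, 0.0], [-0.002, 0.001, -1.0]]
wrist_force: [-0.7, -0.1, -0.2]
gripper_width: 0.003
gripper_force: 0.0
```

Request:
move_arm(targets="0.5 -0.8 0 0; 0.5 -0.8 -0.4 0; 0.37 -0.72 -1 0; 0 0 -1 0; 0 0 -1 0; 0 0 -1 0; 0 0 -0.8 0; 0 0 -0.5 0; 0 0 0 0; 0 0 0 0")

```text
time_s: 3.43
tcp_pos: [0.6615, -0.1275, 0.1484]
ee_rot: [[0.908, -0.419, -0.002], [-0.419, -0.908, -0.0], [-0.001, 0.001, -1.0]]
wrist_force: [0.7, -0.2, 1.0]
gripper_width: 0.005
gripper_force: 0.0
```

```bash
python3 - <<'E'
from station import *
import cv2,numpy as np
print(sense()["tcp_pos"])
t=capture("top")["image"];s=capture("side")["image"];
k=lambda i:cv2.resize(i,(400,400),interpolation=cv2.INTER_CUBIC)
cv2.imwrite("pics/b.png",np.hstack([k(t[90:210,270:390]),k(s[195:315,260:380])]))
E
```

```text
[ 0.66150854 -0.12746122  0.14843772]
```

View pics/b.png

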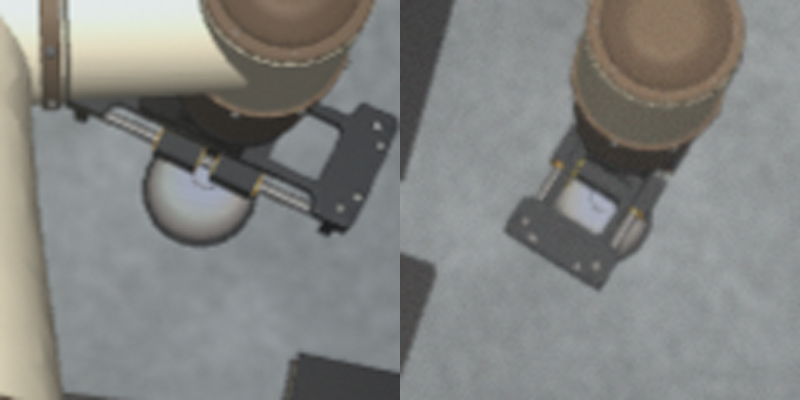

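Side by side, the hand sits above the bell in both views, and the plunger shows just behind the finger area. I'll descend to just above the plunger, then press gently.

Request:
move_arm(targets="0 -0.08 -0.5 0; 0 0 -0.7 0; 0 0 -0.6 0; 0 0 -0.3 0; 0 0 -0.1 0; 0 0 0 0; 0 0 0 0")

```text
time_s: 4.12
tcp_pos: [0.6626, -0.1305, 0.0946]
ee_rot: [[0.907, -0.42, 0.002], [-0.42, -0.907, -0.0], [0.002, -0.0, -1.0]]
wrist_force: [0.2, -0.4, 0.0]
gripper_width: 0.002
gripper_force: 0.0
```

Request:
move_arm(targets="0 0 -0.1 0; 0 0 -0.1 0; 0 0 -0.1 0; 0 0 -0.05 0; 0 0 -0.05 0; 0 0 0 0; 0 0 0 0")

```text
time_s: 4.7
tcp_pos: [0.6619, -0.1304, 0.084]
ee_rot: [[0.907, -0.42, -0.0], [-0.42, -0.907, -0.0], [-0.0, 0.0, -1.0]]
wrist_force: [-1.6, 0.4, 1.7]
gripper_width: 0.003
gripper_force: 0.7
```

Request:
move_arm(targets="0 0 -0.06 0; 0 0 -0.06 0; 0 0 -0.06 0; 0 0 0 0; 0 0 0 0")

```text
time_s: 5.12
tcp_pos: [0.662, -0.1304, 0.0795]
ee_rot: [[0.907, -0.42, 0.0], [-0.42, -0.907, -0.0], [0.0, 0.0, -1.0]]
wrist_force: [-2.8, 0.2, 3.7]
gripper_width: 0.004
gripper_force: 1.8
```

Request:
move_arm(targets="0 0 -0.04 0; 0 0 -0.04 0; 0 0 0 0; 0 0 0 0")

```text
time_s: 5.45
tcp_pos: [0.662, -0.1304, 0.0782]
ee_rot: [[0.908, -0.42, 0.0], [-0.42, -0.908, -0.0], [0.001, 0.0, -1.0]]
wrist_force: [-1.9, 1.2, 7.0]
gripper_width: 0.006
gripper_force: 3.4
```

The force reached 7 N, so the plunger is at its stop and the bell has rung. I'll lift and move to the thick binder.

Request:
move_arm(targets="0 0 0.4 0; 0 0 0.9 0; 0 0 1 0; 0 0 1 0; -0.4 -0.3 0.4 0; -0.8 -0.5 0 0; -1 -0.7 0 0; -1 -0.7 0 0; -1 -0.7 0 0; -1 -0.7 0 0")

```text
time_s: 6.28
tcp_pos: [0.5294, -0.2211, 0.1689]
ee_rot: [[0.907, -0.421, -0.001], [-0.421, -0.907, 0.001], [-0.001, -0.0, -1.0]]
wrist_force: [0.7, -0.2, 0.2]
gripper_width: 0.006
gripper_force: 0.0
```

Request:
move_arm(targets="-1 -0.7 0 0; -1 -0.6 0 0; -0.6 -0.4 0 0; -0.3 -0.1 -0.4 0; 0 0 -0.9 0; 0 0 -0.9 0; 0 0 -0.5 0; 0 0 -0.2 0; 0 0 0 0; 0 0 0 0")

```text
time_s: 7.12
tcp_pos: [0.4597, -0.2656, 0.0974]
ee_rot: [[0.907, -0.42, 0.0], [-0.42, -0.907, -0.0], [0.0, 0.0, -1.0]]
wrist_force: [-0.4, 0.4, -0.3]
gripper_width: 0.009
gripper_force: 0.0
```

Holding for over two seconds.

Request:
move_arm(targets="0 0 0 0; 0 0 0 0; 0 0 0 0; 0 0 0 0; 0 0 0 0; 0 0 0 0; 0 0 0 0; 0 0 0 0; 0 0 0 0; 0 0 0 0")

```text
time_s: 7.95
tcp_pos: [0.4594, -0.2654, 0.0972]
ee_rot: [[0.907, -0.42, -0.0], [-0.42, -0.907, -0.0], [-0.0, 0.0, -1.0]]
wrist_force: [0.2, -0.3, -0.4]
gripper_width: 0.006
gripper_force: 0.0
```

Request:
move_arm(targets="0 0 0 0; 0 0 0 0; 0 0 0 0; 0 0 0 0; 0 0 0 0; 0 0 0 0; 0 0 0 0; 0 0 0 0; 0 0 0 0; 0 0 0 0")

```text
time_s: 8.78
tcp_pos: [0.4594, -0.2654, 0.0973]
ee_rot: [[0.907, -0.42, 0.0], [-0.42, -0.907, -0.0], [0.0, -0.0, -1.0]]
wrist_force: [1.3, -0.2, -0.2]
gripper_width: 0.005
gripper_force: 0.0
```

Request:
move_arm(targets="0 0 0 0; 0 0 0 0; 0 0 0 0; 0 0 0 0; 0 0 0 0; 0 0 0 0; 0 0 0 0; 0 0 0 0")

```text
time_s: 9.45
tcp_pos: [0.4594, -0.2654, 0.0972]
ee_rot: [[0.907, -0.42, -0.0], [-0.42, -0.907, 0.0], [-0.0, -0.0, -1.0]]
wrist_force: [-0.3, -0.1, -0.5]
gripper_width: 0.004
gripper_force: 0.0
```

Request:
move_arm(targets="0 0 0.5 0; 0 0 1 0; 0 0 1 0; 0 0 1 0; 0 0 1 0; 0 0 1 0; 0 0 1 0; 0.1 0.3 0.5 0; 0.2 0.7 0 0; 0.3 1 0 0")

```text
time_s: 10.28
tcp_pos: [0.4746, -0.2158, 0.2735]
ee_rot: [[0.906, -0.423, 0.003], [-0.423, -0.906, -0.0], [0.003, -0.001, -1.0]]
wrist_force: [0.4, -0.1, -1.1]
gripper_width: 0.004
gripper_force: 0.0
```

Request:
move_arm(targets="0.3 1 0 0; 0.3 1 0 0; 0.3 1 0 0; 0.3 1 0 0; 0.3 1 0 0; 0.3 1 0 0; 0.3 1 0 0; 0.3 1 0 0; 0.3 1 0 0; 0.3 1 0 0")

```text
time_s: 11.12
tcp_pos: [0.5495, 0.0359, 0.2723]
ee_rot: [[0.907, -0.42, -0.0], [-0.42, -0.907, 0.0], [-0.0, -0.0, -1.0]]
wrist_force: [1.2, -0.6, 0.3]
gripper_width: 0.008
gripper_force: 0.0
```

Request:
move_arm(targets="0.3 1 0 0; 0.3 1 0 0; 0.3 1 0 0; 0.3 1 0 0; 0.3 1 0 0; 0.3 1 0 0; 0.3 0.8 0 0; 0.2 0.5 0 0; 0 0 0 0; 0 0 0 0")

```text
time_s: 11.95
tcp_pos: [0.6067, 0.2172, 0.2716]
ee_rot: [[0.908, -0.42, -0.001], [-0.42, -0.908, -0.001], [-0.001, 0.001, -1.0]]
wrist_force: [-0.4, -0.8, 1.3]
gripper_width: 0.009
gripper_force: 0.0
```

Request:
move_arm(targets="0 0.3 0 0; 0 0.15 -0.2 0; 0 0 -0.5 0; 0 0 -0.5 0; 0 0 -0.3 0; 0 0 -0.2 0; 0 0 0 0; 0 0 0 0; 0 0 0 0; 0 0 0 0")

```text
time_s: 12.78
tcp_pos: [0.6073, 0.2285, 0.2306]
ee_rot: [[0.907, -0.42, 0.001], [-0.42, -0.907, 0.001], [0.001, -0.001, -1.0]]
wrist_force: [1.0, 0.0, 1.2]
gripper_width: 0.004
gripper_force: 0.0
```

```bash
python3 - <<'E'
from station import *
import cv2,numpy as np
print(sense()["tcp_pos"])
w=capture("wrist")["image"];s=capture("side")["image"]
cv2.imwrite("pics/w.png",np.hstack([cv2.resize(w,(480,360)),cv2.resize(s[50:230,240:400],(320,360))]))
E
```

```text
[0.60729012 0.22846002 0.23063694]
```

View pics/w.png

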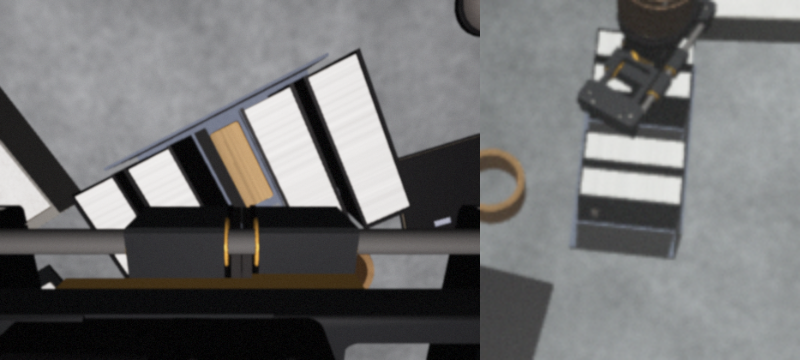

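Request:
move_arm(targets="0 0 0 0; 0 0 0 0; 0 0 0 0; 0 0 0 0; 0 0 0 0; 0 0 0 0; 0 0 0 0; 0 0 0 0; 0 0 0 0; 0 0 0 0")

```text
time_s: 13.72
tcp_pos: [0.6069, 0.2283, 0.2297]
ee_rot: [[0.907, -0.42, 0.0], [-0.42, -0.907, -0.0], [0.0, 0.0, -1.0]]
wrist_force: [-0.4, 0.3, -1.3]
gripper_width: 0.007
gripper_force: 0.0
```

Request:
move_arm(targets="0 0 0 0; 0 0 0 0; 0 0 0 0; 0 0 0 0; 0 0 0 0; 0 0 0 0; 0 0 0 0; 0 0 0 0; 0 0 0 0; 0 0 0 0")

```text
time_s: 14.55
tcp_pos: [0.6069, 0.2283, 0.2297]
ee_rot: [[0.907, -0.42, -0.0], [-0.42, -0.907, -0.0], [0.0, 0.0, -1.0]]
wrist_force: [-0.3, -0.2, -0.3]
gripper_width: 0.003
gripper_force: 0.0
```

The wrist view shows the wooden block at about (240,160) in the empty slot, running toward the closed fingertips at about (242,240), and nothing is disturbed. I'll hold a little longer and hand in.

Request:
move_arm(targets="0 0 0 0; 0 0 0 0; 0 0 0 0; 0 0 0 0; 0 0 0 0; 0 0 0 0; 0 0 0 0; 0 0 0 0")

```text
time_s: 15.22
tcp_pos: [0.6069, 0.2284, 0.2298]
ee_rot: [[0.907, -0.42, 0.0], [-0.42, -0.907, 0.0], [0.0, -0.0, -1.0]]
wrist_force: [-0.4, 0.3, -0.2]
gripper_width: 0.005
gripper_force: 0.0
```

```bash
python3 -c "
from station import *
print(finish_job())"
```

```text
the job is handed in; nothing more can be done
None
```

I pressed the bell to its stop (about 7 N), held over the thick binder for over two seconds and finished pointing down over the rack's empty middle slot; the job is handed in at about 15 s, with no verdict shown.

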